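# Zero the screw pull tester, pull to the mark and hold

### The arm

A 6-joint arm with a two-finger parallel gripper is mounted at the origin on the work surface. World frame = base frame: x ahead of the robot, y to its left, z up, the work surface at z = 0. Lengths are in m, angles in rad, forces in N, time in s.
With the tool pointing down it reaches from about 0.425 to 0.95 m from the base axis. Payload 3.5 kg.
Tool frame: the origin (TCP) lies on the centre line of the jaws, within the pads' length; the fingertips stand 14 mm ahead of it and the grasp point (between the pads) lies 5 mm behind it (ctrl.finger_overhang is the distance from the TCP to the fingertips, in m); z points along the fingers, y is the line along which they close (so a half turn about z gives the same grasp; the last joint's range is limited). The gripper opens to 85 mm and grips with 20 to 120 N. Pads are 22 mm wide; open, the fingers measure 114 mm over their backs; the gripper's body (76 mm by 85 mm) begins 54 mm behind the grasp point. The pads swing forward as they close: fully open they stand 13 mm farther back than shut.
Start: joints at [1.046, 0.286, 1.577, -0, 1.279, -0.15], TCP at [0.247, 0.628, 0.245] pointing down, gripper open.
Joint ranges: [-2.77, 2.77], [-0.9, 2.22], [0.21, 2.48], [-1.53, 4.67], [0.24, 2.81], [-2.84, 2.84]. Speed limits (rad/s): [2.79, 2.79, 3.14, 3.14, 3.14, 3.14].

### API

Orientations are given as a unit quaternion [x, y, z, w].
In Python, from plant import ctrl gives the robot as it stands.
- The arm moves only by the tool send_rows, never from a script. Its argument "moves" is text: rows parted by semicolons, each of 7 numbers parted by spaces: the turn, a rotation vector about the tool's x, y, z in units of 360 degrees (1.0 is 360 degrees), then the shift along the tool's x, y, z in units of 20 cm (1.0 is 20 cm), then the gripper's target within -1 to 1 (fully open at 1, half-way at 0, shut at -1). A call has 1 to 12 rows; each row is the pose to reach, as a shift and turn from the pose commanded when the call began, along the tool's axes at that moment, turning the shorter way round; what a row does not reach only later rows make up. A row lasts 1/8 s, in which the tool goes at most 62.5 mm and 10.7 degrees, less where a joint would pass 70% of its speed; a pose out of reach is approached as far as the arm can. A call with a number of a shift or a turn outside -1 to 1 is refused whole. A call with a gripper value outside its range is refused whole. The fingers move at their own pace and stop on an object; "newtons" is the grip in N (left out, the last holds). Time passes only in rows, so rows that repeat a pose let the fingers close. It gives the time, the measured TCP pose, the force, the opening and the grip force at its end, in the units of the state.
- ctrl.get_state(): the state, without advancing time (a new reading comes with each control period).
- ctrl.read_camera(name): name is "scene" or "side" or "wrist"; returns a dict with "image" (420x560x3 uint8, red, green, blue), "fovy" (degrees; the focal length in pixels is half the picture's height over the tangent of half this angle, whatever the lens; pixels are square), "cx", "cy" (the principal point, pixels), "distortion" ([k1, k2, p1, p2, k3] as OpenCV has them; the pictures are not rectified), "extrinsics" (4x4, takes a point from camera to world coordinates). Camera axes: x right, y up, looking along -z (the intrinsics and any distortion apply to the point x, -y, -z); pixel columns grow to the right and rows downward; lengths in m; the calibration is good to about 2 mm. A picture is of the moment at which its call begins. There is no depth.
- ctrl.sign_off(): hands the job in; it is judged then, once.
The state is a dict: "time": time; "qpos": joint angles; "dq": joint speeds; "joint_efforts": joint torques, N m; "eef_pos": TCP position; "tcp_rot": TCP orientation; "contact_force": force on the tool from outside, world axes, zero at the start; "wrist_torque": the same for the moment, N m; "opening": opening from 0.0 (shut) to 1.0 (fully open); "finger_force": force on a finger pad.
Only numpy, scipy, OpenCV 4.12 (cv2) and the standard library are available. Lean on these libraries where they do the work, as an engineer would, in place of code of your own. Each camera call takes 0.05 s, during which the arm holds its last target. There are 200 camera calls.

### The job

Get the screw pull tester on the bench ready and put its test load on: with the spring slide still home, turn the black tare knob until its pointer stands on the long zero tick of the dial, then pull the upright wooden handle out until the slide's pointer is level with the middle of the gap between the two prongs of the marker clip. Finish while holding the handle there against its spring, do not let go, leave the knob at zero, and leave the glue bottle, tape measure, offcut and pencil beside the tester where they are.

Things in the scene. Friction and masses are not known exactly. Their poses are not given: they have to be found in the camera images.
- tester: Fixed pull tester on a 460 x 150 x 12 mm plywood base. Origin: at bench height under the knob's axis; z up; the handle is pulled along its -x, roughly towards the robot. Grey spring housing: x -45 to +85 mm, 84 mm wide, top at 48 mm, white dial and black knob on it. Scale rail beside the slide at y = +64 mm, top at 30 mm. At the -x end a 39 mm tall block, at +x a clamped wood block 62 mm tall.
- tare_knob (a joint): Knob angle (rad). 0 = its pointer is on the long zero tick, on the tester's +x side of the dial (away from the handle). Positive = anticlockwise from above; it starts 0.5 to 1.35 positive, so turn it clockwise. Range -0.6 to 1.8, no stop at zero; light friction (0.04 N m), stays where it is left.
- knob_grip (a point): Middle of the knob's grip: an upright black bar 40 mm long, 13 mm wide and 26 mm tall (57 to 83 mm above the bench) over a round 42 mm skirt, on the knob's axis 70 mm above the bench. Its x axis runs along the bar towards the pointer (level), its z is up. Pinch it across its 13 mm width.
- knob_pointer (a point): Tip of the knob's short black pointer over the white dial, 29 mm from the knob's axis and 54 mm above the bench. A white line on top of the grip bar lies towards the pointer's end.
- zero_tick (a point): Middle of the dial's long black zero tick, 33 mm from the knob's axis along the tester's +x.
- slide (a joint): How far the slide is pulled out (m): 0 = home, up to 0.098 at its stop. A spring draws it back: about 4.4 N at home plus 110 N per metre (about 13 N at 0.08); it flies back if released.
- handle_top (a point): Upright wooden plate on the slide: 14 mm thick along the tester's x, 52 mm wide along y, from 33 to 101 mm above the bench. This point: middle of its top, axes as the tester's. At home it is 98 mm from the tester's origin along -x, with 46 mm clear behind it up to the housing. Pinch it across its thickness, or hook it from behind.
- slide_pointer (a point): Tip of the slide's thin steel pointer (3 mm wide), in line with the middle of the handle's thickness and 56 mm to its +y side, 33 mm above the bench.
- marker: Dark steel clip fixed on the scale rail, 18 mm long, two upright prongs 3 mm thick with inner faces 12 mm apart along x; top 46 mm above the bench. Origin: under the middle of the gap, axes as the tester's. Its place on the rail varies: a pull of about 40 to 75 mm. The pull is right when the slide's pointer and this origin have the same place along the tester's x.
- glue_bottle: White glue bottle with blue cap, 60 mm diameter, 130 mm tall, standing on the +y side of the tester; origin at its foot. To be left alone.
- tape_measure: Black tape measure 78 x 42 x 70 mm standing on the -y side of the tester; origin at the middle of its underside. To be left alone.
- offcut: Pale wood offcut 120 x 45 x 22 mm lying on the -y side of the tester; origin at the middle of its underside. To be left alone.
- pencil: Flat red carpenter's pencil 165 x 14 x 8 mm lying on the +y side of the tester; origin at the middle of its underside. To be left alone.

How it is judged:
By the outcome, as a careful person would: the job done as asked, in the order asked, and still so for the second after the job is handed in, while the arm keeps its last pose, push and grip.
It also fails if it takes over 51 s, if anything falls off the work surface, if the arm or the gripper's body presses on something with over 40 N, if the wrist force passes 120 N, or if a joint passes its speed limit or range.

## Working session

There is one attempt and no reset: what is moved stays moved. The work goes in short steps, Python scripts to look and compute and a tool call to move; the robot and the scene stay as the last step left them, time stands still between calls to the robot, and variables do not carry over. Pictures are saved under pics/ and viewed, at most 10 in all, crops included, and the job is handed in when it is done.

Besides the shell and the picture viewer there is one more tool, called after "Request:" by a JSON object that holds its "fn" and its "kwargs", one argument or row to a line. send_rows: Moves the arm, as the interface text tells. Its arguments: {"type":"object","properties":{"moves":{"type":"string"},"newtons":{"type":"number"}},"required":["moves"]}

```bash
ls; mkdir -p pics; cat > h.py <<'E'
import numpy as np, cv2, json
from plant import ctrl
from scipy.spatial.transform import Rotation as R
def snap(n,f):
    c=ctrl.read_camera(n); cv2.imwrite(f'pics/{f}.png',c['image'][:,:,::-1]); np.savez(f'pics/{f}.npz',**{k:np.array(v) for k,v in c.items()}); return c
def K(c):
    h,w=c['image'].shape[:2]; f=h/2/np.tan(np.radians(float(c['fovy']))/2)
    return np.array([[f,0,float(c['cx'])],[0,f,float(c['cy'])],[0,0,1]])
def ray(c,u,v):
    p=cv2.undistortPoints(np.array([[[u,v]]],float),K(c),np.array(c['distortion'],float))[0,0]
    T=np.array(c['extrinsics']); return T[:3,3],T[:3,:3]@np.array([p[0],-p[1],-1])
def at(c,u,v,z):
    o,d=ray(c,u,v); return o+d*(z-o[2])/d[2]
def proj(c,P):
    T=np.array(c['extrinsics']); q=(np.atleast_2d(P)-T[:3,3])@T[:3,:3]*[1,-1,-1]
    return cv2.projectPoints(q,np.zeros(3),np.zeros(3),K(c),np.array(c['distortion'],float))[0][:,0]
E
python3 - <<'E'
from h import *
a=snap('scene','s0')
b=snap('side','d0')
print(a['fovy'],a['extrinsics'],b['extrinsics'],ctrl.get_state())
m=np.hstack([a['image'],b['image']])[:,:,::-1]
E
```

```text
pics
44.55407718579782 [[ 0.37746822 -0.74688673  0.54742849  1.09633181]
 [ 0.92600162  0.30841551 -0.21771743 -0.1565017 ]
 [-0.00622518  0.58910108  0.80803538  0.7994028 ]
 [ 0.          0.          0.          1.        ]] [[ 0.70560773  0.4403319  -0.55518064  0.13916819]
 [-0.70849699  0.42487569 -0.56348262 -0.44910076]
 [-0.01223662  0.79094151  0.6117694   0.62306742]
 [ 0.          0.          0.          1.        ]] {'time': 0.1, 'qpos': array([ 1.04598538e+00,  2.87087033e-01,  1.57804620e+00, -1.16988508e-06,
        1.27857226e+00, -1.50050105e-01]), 'dq': array([-8.95799233e-05, -2.42972512e-03, -2.90665720e-03,  1.97465490e-04,
        3.16047972e-04,  5.53588837e-04]), 'joint_efforts': array([ 1.34653605e-03, -4.07295084e+01, -2.93699867e+01, -6.23806773e-05,
        3.45861772e-03, -2.22782330e-05]), 'eef_pos': array([0.24680222, 0.62765665, 0.24407037]), 'tcp_rot': array([ 1.86285542e-01,  9.82495079e-01, -9.97029951e-04, -3.49213038e-04]), 'contact_force': array([ 0.38986   , -0.248536  ,  0.73352075]), 'wrist_torque': array([-0.0031245 ,  0.03627274, -0.01316638]), 'finger_force': 0.0, 'opening': 1.0001299513292956}
```

View pics/s0.png

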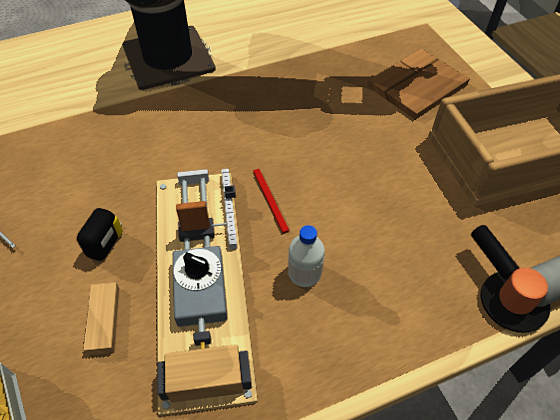

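View pics/d0.png

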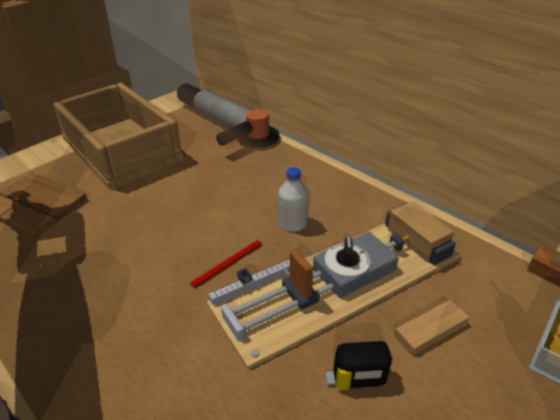

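The scene picture shows the tester with the knob at about (197,266), the handle top at about (192,207) and the clip at about (230,190). The side picture shows the knob at (348,252), the handle at (300,262) and the clip at (245,275). I'll enlarge both.

```bash
python3 - <<'E'
import cv2
a=cv2.imread('pics/s0.png');b=cv2.imread('pics/d0.png')
cv2.imwrite('pics/s0c.png',cv2.resize(a[165:315,150:260],None,fx=4,fy=4,interpolation=cv2.INTER_CUBIC))
cv2.imwrite('pics/d0c.png',cv2.resize(b[225:365,205:405],None,fx=4,fy=4,interpolation=cv2.INTER_CUBIC))
E
```

```text
(no output)
```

View pics/s0c.png

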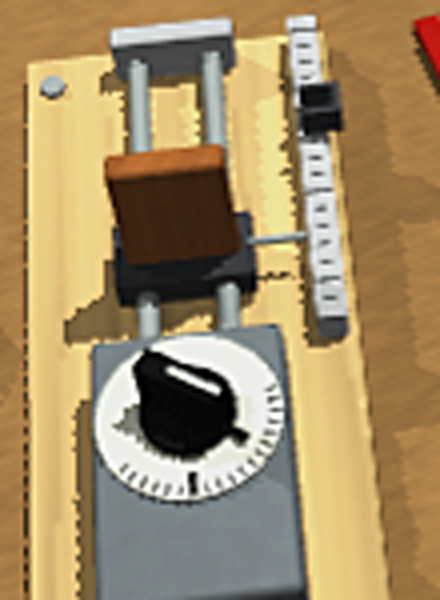

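View pics/d0c.png

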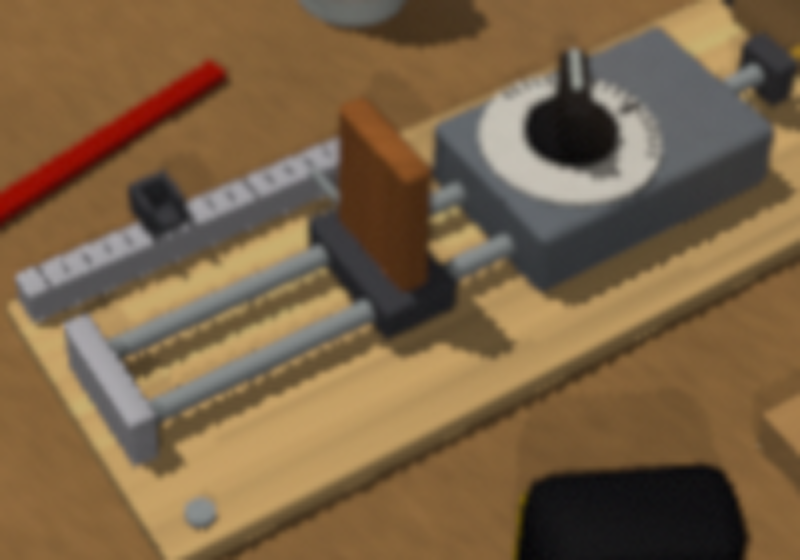

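```bash
cat > fit.py <<'E'
from h import *
from scipy.optimize import least_squares
A=dict(np.load('pics/s0.npz'));B=dict(np.load('pics/d0.npz'))
f=lambda u,ox,oy:(np.array(u)+.5)/4-.5+[ox,oy]
S=[((0,0,51),(190,418)),((33,0,51),(193,483)),((-45,-42,48),(94,347)),((-45,42,48),(279,325)),((-105,-26,101),(107,158)),((-105,26,101),(217,148)),((-98,56,33),(306,237))]
D=[((-105,26,101),(343,105)),((-91,26,101),(367,98)),((-105,-26,101),(408,184)),((-91,-26,101),(430,170)),((-45,42,48),(437,128)),((-45,-42,48),(545,235)),((85,42,48),(658,30)),((85,-42,48),(770,130))]
def w(p,X): c,s=np.cos(p[2]),np.sin(p[2]); X=np.atleast_2d(X)/1000; return np.c_[p[0]+c*X[:,0]-s*X[:,1],p[1]+s*X[:,0]+c*X[:,1],X[:,2]]
def res(p):
    return np.r_[(proj(A,w(p,[x for x,_ in S]))-[f(u,150,165) for _,u in S]).ravel(),(proj(B,w(p,[x for x,_ in D]))-[f(u,205,225) for _,u in D]).ravel()]
if __name__=='__main__':
    c0=at(A,*f((190,418),150,165),.05);t=at(A,*f((193,483),150,165),.05)-c0
    r=least_squares(res,[c0[0],c0[1],np.arctan2(t[1],t[0])],loss='soft_l1');p=r.x
    print(p,np.degrees(p[2]));print(res(p).reshape(-1,2).round(1).tolist())
    loc=lambda P:1000*(R.from_euler('z',-p[2]).apply(np.array(P)-[p[0],p[1],0]))
    for c,u,o,z in [(A,(243,437),(150,165),.054),(B,(632,104),(205,225),.054)]:
        q=loc(at(c,*f(u,*o),z));print('ptr',q,np.arctan2(q[1],q[0]))
    print('clip',loc(at(A,*f((321,90),150,165),.046)),loc(at(B,*f((158,183),205,225),.046)))
    for n,c,u,o,z in [('bottle',A,(307,270),0,.05),('tape',B,(362,352),0,.07)]: print(n,loc(at(c,*u,z)),at(c,*u,z))
    for x in [(0,0,70),(-98,0,101),(-98,56,33)]: print(w(p,x))
E
python3 fit.py
```

```text
[ 0.64200324 -0.11565489 -0.24656148] -14.126932354866547
[[-0.6, 0.0], [-0.3, 1.0], [-2.0, -0.7], [0.1, -1.0], [-1.9, -0.2], [0.8, -1.2], [-0.6, 0.5], [-1.9, -0.4], [-0.6, -1.7], [-0.2, -0.6], [1.7, -0.5], [-1.6, -1.6], [0.2, 1.5], [0.1, -2.4], [2.7, -1.2]]
ptr [14.20050045 22.70896871 54.        ] 1.011962875990651
ptr [33.21647493 -0.96768643 54.        ] -0.029124487463970807
clip [-173.83073743   71.88221646   46.        ] [-164.48062906   73.58612004   46.        ]
bottle [ 27.70053396 183.89529391  50.        ] [0.71374953 0.05591804 0.05      ]
tape [-110.49028766 -173.76784919   70.        ] [ 0.4924428  -0.25720009  0.07      ]
[[ 0.64200324 -0.11565489  0.07      ]]
[[ 0.54696702 -0.09173594  0.101     ]]
[[ 0.56063499 -0.03742953  0.033     ]]
```

```bash
cat > go.py <<'E'
from h import *
def plan(way,st=None):
    "way: list of (x,y,z,yaw_deg); prints shift/turn units from pose to pose, each from the previous target"
    s=ctrl.get_state(); p=s['eef_pos'];q=R.from_quat(s['tcp_rot'])
    print('t',round(s['time'],2),'pos',p.round(4),'yaw',np.degrees(np.arctan2(*q.as_matrix()[[1,0],0])).round(1),'q6',s['qpos'][5])
    for x,y,z,a in way:
        T=R.from_euler('z',a,degrees=True)*R.from_euler('x',180,degrees=True)
        d=q.inv().apply(np.array([x,y,z])-p)/.2; r=(q.inv()*T).as_rotvec()/(2*np.pi)
        print('turn',r.round(4),'shift',d.round(4)); p=np.array([x,y,z]);q=T
E
python3 - <<'E'
from go import *
s=ctrl.get_state();a=s['eef_pos'];b=np.array([.642,-.1157,.22])
plan([(*(a+(b-a)*i/5),158.5-114.5*i/5) for i in range(1,6)])
E
```

```text
t 0.1 pos [0.2468 0.6277 0.2441] yaw 158.5 q6 -0.1500501054294365
turn [-0.0003  0.      0.0637] shift [-0.6399 -0.5471  0.025 ]
turn [ 0.     -0.      0.0636] shift [-0.8025 -0.2546  0.0241]
turn [-0.     -0.      0.0636] shift [-0.8383  0.0777  0.0241]
turn [-0.     -0.      0.0636] shift [-0.742   0.3978  0.0241]
turn [ 0.     -0.      0.0636] shift [-0.5287  0.6552  0.0241]
```

Request:
{"fn": "send_rows", "kwargs": {
  "moves": "0 0 0.064 -0.64 -0.547 0.025 1;0 0 0.064 -0.64 -0.547 0.025 1;0 0 0.064 -0.64 -0.547 0.025 1;0 0 0.064 -0.64 -0.547 0.025 1"
}}

```text
time: 0.6
eef_pos: [0.3271, 0.4771, 0.2396]
tcp_rot: [0.381, 0.925, -0.001, -0.0]
contact_force: [-0.5, 0.3, -0.2]
opening: 1.004
finger_force: 0.0
```

Request:
{"fn": "send_rows", "kwargs": {
  "moves": "0 0 0.064 -0.803 -0.255 0.024 0.2;0 0 0.064 -0.803 -0.255 0.024 0.2;0 0 0.064 -0.803 -0.255 0.024 0.2;0 0 0.064 -0.803 -0.255 0.024 0.2"
}}

```text
time: 1.1
eef_pos: [0.4057, 0.3292, 0.2352]
tcp_rot: [0.557, 0.83, -0.0, -0.0]
contact_force: [0.4, 0.5, 0.2]
opening: 0.599
finger_force: 0.0
```

Request:
{"fn": "send_rows", "kwargs": {
  "moves": "0 0 0.064 -0.838 0.078 0.024 0.2;0 0 0.064 -0.838 0.078 0.024 0.2;0 0 0.064 -0.838 0.078 0.024 0.2;0 0 0.064 -0.838 0.078 0.024 0.2"
}}

```text
time: 1.6
eef_pos: [0.4842, 0.1809, 0.2306]
tcp_rot: [0.712, 0.703, 0.0, -0.0]
contact_force: [0.3, 0.1, 0.5]
opening: 0.599
finger_force: 0.0
```

Request:
{"fn": "send_rows", "kwargs": {
  "moves": "0 0 0.064 -0.742 0.398 0.024 0.2;0 0 0.064 -0.742 0.398 0.024 0.2;0 0 0.064 -0.742 0.398 0.024 0.2;0 0 0.064 -0.742 0.398 0.024 0.2"
}}

```text
time: 2.1
eef_pos: [0.5623, 0.0323, 0.2256]
tcp_rot: [0.837, 0.547, 0.0, -0.0]
contact_force: [-0.1, 1.4, -0.5]
opening: 0.597
finger_force: 0.0
```

Request:
{"fn": "send_rows", "kwargs": {
  "moves": "0 0 0.064 -0.529 0.655 0.024 0.2;0 0 0.064 -0.529 0.655 0.024 0.2;0 0 0.064 -0.529 0.655 0.024 0.2;0 0 0.064 -0.529 0.655 0.024 0.2;0 0 0.064 -0.529 0.655 0.024 0.2"
}}

```text
time: 2.72
eef_pos: [0.6388, -0.1144, 0.2207]
tcp_rot: [0.929, 0.37, -0.0, -0.001]
contact_force: [-0.2, 0.2, 0.3]
opening: 0.6
finger_force: 0.0
```

```bash
python3 - <<'E'
from go import *
plan([(.642,-.1157,.22,44)])
c=snap('wrist','w1');print(c['fovy'],c['extrinsics'])
cv2.imwrite('pics/w1b.png',cv2.resize(c['image'][:,:,::-1],(800,600),interpolation=cv2.INTER_CUBIC))
E
```

```text
t 2.73 pos [ 0.6388 -0.1144  0.2207] yaw 43.5 q6 0.47793465232373233
turn [-0.0003 -0.     -0.0015] shift [0.0072 0.0156 0.0036]
63.249110667344674 [[ 0.68734158  0.70059199  0.191657    0.68776742]
 [-0.72633272  0.66353315  0.17934471 -0.0689997 ]
 [-0.0015233  -0.26247783  0.96493682  0.34770081]
 [ 0.          0.          0.          1.        ]]
```

View pics/w1b.png

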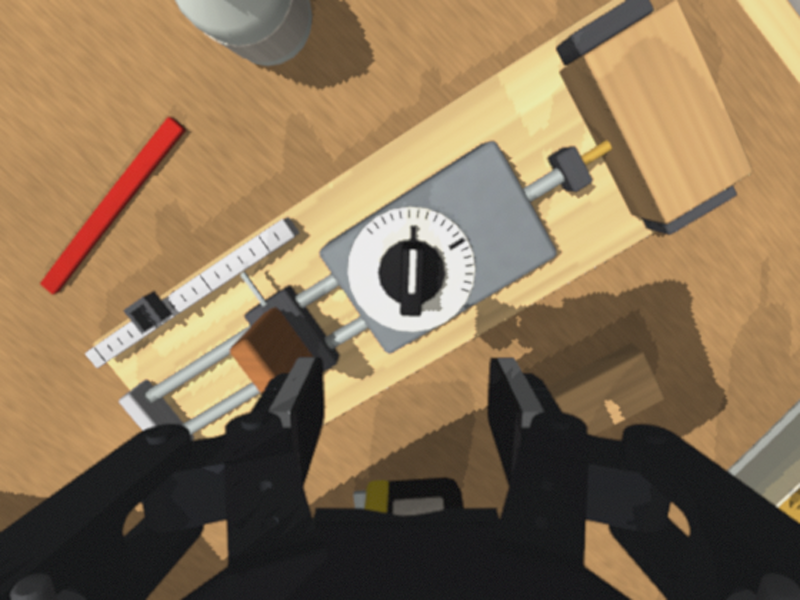

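The wrist picture, in enlarged pixels, shows the dial centre at (411,268), the zero tick at (456,243) and the pointer tip at (414,229). The slide pointer tip is at (243,274) and the clip at about (147,312).

```bash
cat > fit2.py <<'E'
from fit import *
C=dict(np.load('pics/w1.npz'))
g=lambda u:(np.array(u)+.5)*.7-.5
W=[((0,0,51),(411,268)),((33,0,51),(456,243)),((-45,42,48),(323,243)),((85,42,48),(494,142)),((85,-42,48),(556,255)),((-45,-42,48),(388,352)),((-98,56,33),(243,274))]
rw=lambda p:(proj(C,w(p,[x for x,_ in W]))-[g(u) for _,u in W]).ravel()
r=least_squares(lambda p:np.r_[rw(p)],[.642,-.1157,-.2466],loss='soft_l1');p=r.x
E
python3 - <<'E'
from fit2 import *
print(p,np.degrees(p[2]),rw(p).reshape(-1,2).round(1).tolist())
loc=lambda P:1000*(R.from_euler('z',-p[2]).apply(np.array(P)-[p[0],p[1],0]))
q=loc(at(C,*g((414,229)),.054));print('ptr',q,np.degrees(np.arctan2(q[1],q[0])))
print('clip',loc(at(C,*g((146,306)),.046)),'sptr',loc(at(C,*g((243,274)),.033)))
bar=[at(C,*g(u),.083) for u in ((412,250),(410,292))];print('bar',loc(bar))
i=cv2.imread('pics/w1.png');cv2.imwrite('pics/w1c.png',cv2.resize(i[145:265,55:215],None,fx=5,fy=5,interpolation=cv2.INTER_CUBIC))
import go
go.plan([(p[0],p[1],.12,np.degrees(p[2])+np.degrees(np.arctan2(q[1],q[0]))),(p[0],p[1],.074,np.degrees(p[2])+np.degrees(np.arctan2(q[1],q[0])))])
E
```

```text
[ 0.64348622 -0.11485669 -0.24960953] -14.301572522168478 [[0.1, 1.8], [0.5, -0.3], [-6.2, 6.0], [0.9, -4.6], [3.9, -0.4], [-0.6, 4.1], [-1.1, -1.1]]
ptr [15.41793271 21.33256784 54.        ] 54.14279743724423
clip [-160.44223281   72.26647095   46.        ] sptr [-97.7436261   54.54869173  33.        ]
bar [[ 9.96655469 15.50232842 83.        ]
 [-3.64331108 -4.08762168 83.        ]]
t 2.77 pos [ 0.6387 -0.1143  0.2209] yaw 43.5 q6 0.4778479576539931
turn [-0.0002 -0.      0.0102] shift [0.0154 0.019  0.5045]
turn [0. 0. 0.] shift [ 0.   -0.    0.23]
```

View pics/w1c.png

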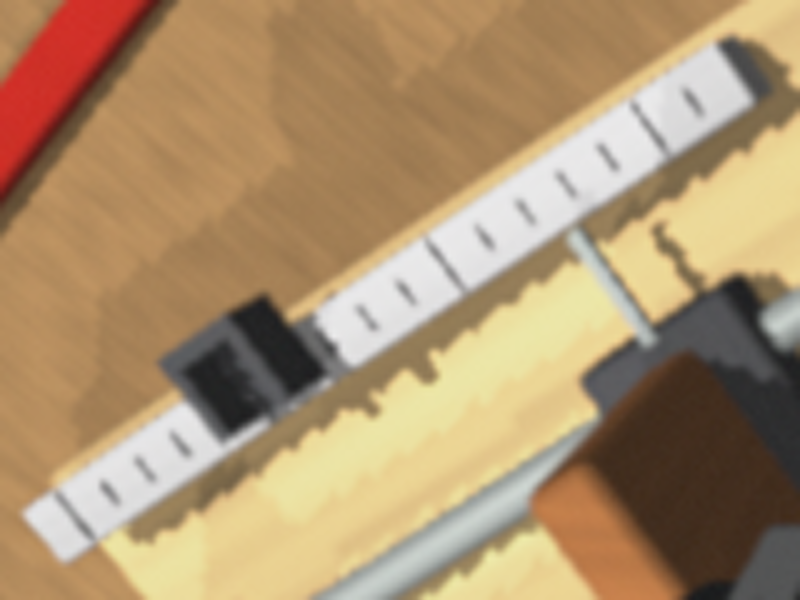

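The enlarged crop shows prong top centres at about (196,400) and (258,362), so the gap middle is at (227,381), and the slide pointer tip is at (574,236). Next I descend on the knob.

```bash
python3 - <<'E'
from fit2 import *
loc=lambda P:1000*(R.from_euler('z',-p[2]).apply(np.array(P)-[p[0],p[1],0]))
k=lambda u:(np.array(u)+.5)/5-.5+[55,145]
for u,z in (((227,381),.046),((196,400),.046),((258,362),.046),((574,236),.033),((40,540),.03),((740,68),.03)): print(loc(at(C,*k(u),z)))
E
```

```text
[-166.51533388   68.23277552   46.        ]
[-174.21123746   68.59498957   46.        ]
[-158.90101946   67.879806     46.        ]
[-98.28103984  54.71643674  33.        ]
[-234.12144706   64.04930497   30.        ]
[-53.54865106  63.60552903  30.        ]
```

Request:
{"fn": "send_rows", "kwargs": {
  "moves": "0 0 0.009 0.015 0.019 0.25 0.2;0 0 0.009 0.015 0.019 0.5 0.2;0 0 0.009 0.015 0.019 0.6 0;0 0 0.009 0.015 0.019 0.735 -0.2;0 0 0.009 0.015 0.019 0.735 -0.2;0 0 0.009 0.015 0.019 0.735 -0.2",
  "newtons": 20
}}

```text
time: 3.52
eef_pos: [0.6448, -0.1175, 0.0762]
tcp_rot: [0.939, 0.343, 0.001, 0.001]
contact_force: [-0.4, 0.4, 0.5]
opening: 0.4
finger_force: 0.0
```

Request:
{"fn": "send_rows", "kwargs": {
  "moves": "0 0 0 0.003 -0.014 0.01 -0.2;0 0 0 0.003 -0.014 0.01 -1;0 0 0 0.003 -0.014 0.01 -1;0 0 0 0.003 -0.014 0.01 -1;0 0 0 0.003 -0.014 0.01 -1;0 0 0 0.003 -0.014 0.01 -1",
  "newtons": 20
}}

```text
time: 4.28
eef_pos: [0.6426, -0.115, 0.073]
tcp_rot: [0.939, 0.343, 0.0, -0.0]
contact_force: [-2.1, 1.8, 5.3]
opening: 0.147
finger_force: 24.6
```

```bash
python3 - <<'E'
from go import *
s=ctrl.get_state();print(s['contact_force'],s['wrist_torque'],s['opening'],s['finger_force'])
plan([(.6435,-.1149,.0745,-14.2)])
E
```

```text
[-2.06689244  1.75210058  5.27414461] [0.40483167 0.31808178 0.01401898] 0.14709467735359938 24.64038759469986
t 4.28 pos [ 0.6426 -0.115   0.073 ] yaw 40.1 q6 0.5383199121225327
turn [-1.000e-04 -0.000e+00  1.508e-01] shift [ 0.0038  0.0023 -0.0073]
```

Request:
{"fn": "send_rows", "kwargs": {
  "moves": "0 0 0 0 0 -0.007 -1;0 0 0.025 0 0 -0.007 -1;0 0 0.05 0 0 -0.007 -1;0 0 0.075 0 0 -0.007 -1;0 0 0.1 0 0 -0.007 -1;0 0 0.125 0 0 -0.007 -1;0 0 0.151 0 0 -0.007 -1;0 0 0.151 0 0 -0.007 -1;0 0 0.151 0 0 -0.007 -1"
}}

```text
time: 5.4
eef_pos: [0.6426, -0.1152, 0.0731]
tcp_rot: [0.992, -0.123, 0.0, -0.0]
contact_force: [1.8, 1.0, -0.9]
opening: 0.144
finger_force: 23.6
```

```bash
python3 - <<'E'
from go import *
s=ctrl.get_state();print(s['contact_force'],s['wrist_torque'],s['opening'],s['finger_force'])
plan([(.6435,-.1149,.0745,-14.2)])
E
```

```text
[ 1.80119482  1.01927939 -0.85994871] [ 0.23274401 -0.32140136 -0.06980381] 0.14371757041299932 23.581757247447968
t 5.4 pos [ 0.6426 -0.1152  0.0731] yaw -14.2 q6 1.484971490363601
turn [-0.     -0.0001  0.0001] shift [ 0.0042 -0.0028 -0.0071]
```

Request:
{"fn": "send_rows", "kwargs": {
  "moves": "0 0 0 0 0 0 -0.3;0 0 0 0 0 0 -0.1;0 0 0 0 0 0 0.2;0 0 0 0 0 -0.2 0.2;0 0 0 0 0 -0.4 0.2;0 0 0 0 0 -0.65 0.2;0 0 0 0 0 -0.65 0.2;0 0 0 0 0 -0.65 0.2"
}}

```text
time: 6.4
eef_pos: [0.6421, -0.1152, 0.2033]
tcp_rot: [0.992, -0.124, -0.0, 0.0]
contact_force: [0.2, -0.3, -0.8]
opening: 0.602
finger_force: 0.0
```

```bash
python3 - <<'E'
from go import *
c=snap('wrist','w2')
p=proj(c,np.array([[.6435,-.1149,.052]]))[0];print(p)
x,y=[int(max(0,v)) for v in (p[0]-80,p[1]-60)]
print(x,y)
cv2.imwrite('pics/w2c.png',cv2.resize(c['image'][y:y+120,x:x+160,::-1],None,fx=5,fy=5,interpolation=cv2.INTER_CUBIC))
plan([])
E
```

```text
[283.14673226 196.25554392]
203 136
t 6.45 pos [ 0.6415 -0.1151  0.202 ] yaw -14.3 q6 1.487049163880884
```

View pics/w2c.png

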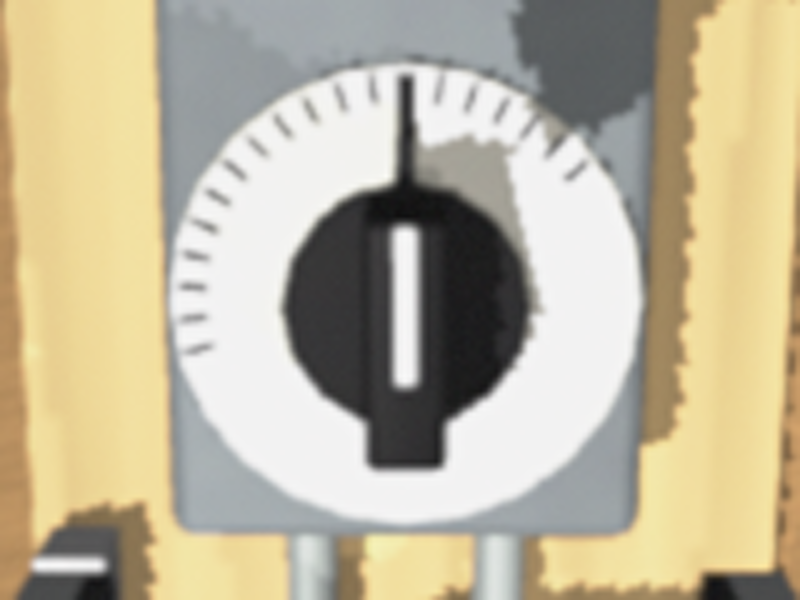

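The knob pointer, vertical at x=405, lies on the zero tick, also at x=405. Next is the handle.

```bash
python3 - <<'E'
from go import *
plan([(.5485,-.0909,.17,75.8),(.5485,-.0909,.080,75.8),(.5485-.0683*np.cos(.248),-.0909+.0683*np.sin(.248),.080,75.8)])
E
```

```text
t 6.45 pos [ 0.6415 -0.1151  0.202 ] yaw -14.3 q6 1.487049163880884
turn [-0.0003  0.0003 -0.2502] shift [-0.4802 -0.0023  0.1611]
turn [0. 0. 0.] shift [ 0.   -0.    0.45]
turn [0. 0. 0.] shift [ 1.000e-04 -3.415e-01 -0.000e+00]
```

Request:
{"fn": "send_rows", "kwargs": {
  "moves": "0 0 -0.03 -0.1 0 0.02 0.2;0 0 -0.06 -0.2 0 0.02 0.2;0 0 -0.09 -0.3 0 0.05 0.2;0 0 -0.12 -0.4 0 0.1 0.2;0 0 -0.15 -0.48 0 0.16 0.2;0 0 -0.18 -0.48 0 0.16 0.2;0 0 -0.21 -0.48 0 0.16 0.2;0 0 -0.25 -0.48 0 0.16 0.2;0 0 -0.25 -0.48 0 0.16 0.2;0 0 -0.25 -0.48 0 0.16 0.2;0 0 -0.25 -0.48 0 0.16 0.2"
}}

```text
time: 7.82
eef_pos: [0.5488, -0.0914, 0.1704]
tcp_rot: [0.79, 0.613, -0.001, -0.001]
contact_force: [-0.5, -0.4, 0.2]
opening: 0.601
finger_force: 0.0
```

```bash
python3 - <<'E'
from go import *
plan([(.5485,-.0909,.080,75.8)])
E
```

```text
t 7.83 pos [ 0.5488 -0.0914  0.1704] yaw 75.7 q6 -0.09718745625093743
turn [-0.0003 -0.     -0.0004] shift [ 0.002  -0.0011  0.4519]
```

Request:
{"fn": "send_rows", "kwargs": {
  "moves": "0 0 0 0.002 -0.001 0.15 0.2;0 0 0 0.002 -0.001 0.3 0.2;0 0 0 0.002 -0.001 0.45 0.2;0 0 0 0.002 -0.001 0.45 -0.2;0 0 0 0.002 -0.001 0.45 -0.4;0 0 0 0.002 -0.001 0.45 -1;0 0 0 0.002 -0.001 0.45 -1;0 0 0 0.002 -0.001 0.45 -1;0 0 0 0.002 -0.001 0.45 -1",
  "newtons": 60
}}

```text
time: 8.95
eef_pos: [0.5476, -0.0908, 0.0831]
tcp_rot: [0.789, 0.614, -0.002, -0.002]
contact_force: [-8.7, 1.2, 6.8]
opening: 0.153
finger_force: 60.9
```

```bash
python3 - <<'E'
from go import *
s=ctrl.get_state();print(s['contact_force'],s['wrist_torque'],s['opening'],s['finger_force'])
plan([])
E
```

```text
[-8.68947762  1.23422417  6.78660742] [ 0.14282621  1.23596638 -0.07274091] 0.15296377333762404 60.85485577583313
t 8.95 pos [ 0.5476 -0.0908  0.0831] yaw 75.7 q6 -0.09706242482825395
```

Request:
{"fn": "send_rows", "kwargs": {
  "moves": "0 0 0 0 -0.05 0 -1;0 0 0 0 -0.1 0 -1;0 0 0 0 -0.15 0 -1;0 0 0 0 -0.2 0 -1;0 0 0 0 -0.25 0 -1;0 0 0 0 -0.3 0 -1;0 0 0 0 -0.345 0 -1;0 0 0 0 -0.345 0 -1;0 0 0 0 -0.345 0 -1"
}}

```text
time: 10.07
eef_pos: [0.4854, -0.0749, 0.0832]
tcp_rot: [0.79, 0.613, 0.003, 0.004]
contact_force: [11.4, -1.6, -6.8]
opening: 0.159
finger_force: 59.2
```

```bash
python3 - <<'E'
from go import *
s=ctrl.get_state();print(s['contact_force'],s['opening'],s['finger_force'])
d=s['eef_pos'][:2]-[.5476,-.0908];print('pull',-d@[np.cos(.248),-np.sin(.248)])
plan([])
P=[.6435-.166*np.cos(.248)+.06*np.sin(.248),-.1149+.166*np.sin(.248)+.06*np.cos(.248),.04]
out=[]
for n in('wrist','scene','side'):
    c=snap(n,n+'3');p=proj(c,P)[0];print(n,p)
    x,y=[int(max(0,v)) for v in (p[0]-33,p[1]-50)]; print(x,y)
    m=c['image'][y:y+100,x:x+66,::-1]; out.append(cv2.copyMakeBorder(m,0,100-m.shape[0],0,66-m.shape[1],0))
cv2.imwrite('pics/m3.png',cv2.resize(np.hstack(out),None,fx=4,fy=4,interpolation=cv2.INTER_CUBIC))
E
```

```text
[11.41106519 -1.55008795 -6.84880448] 0.15901023008882276 59.15026903152466
pull 0.0641955969354429
t 10.07 pos [ 0.4854 -0.0749  0.0832] yaw 75.7 q6 -0.11154227444004994
wrist [275.46444733 128.91682371]
242 78
scene [225.01001253 193.46864239]
192 143
side [247.61102067 277.28163943]
214 227
```

View pics/m3.png

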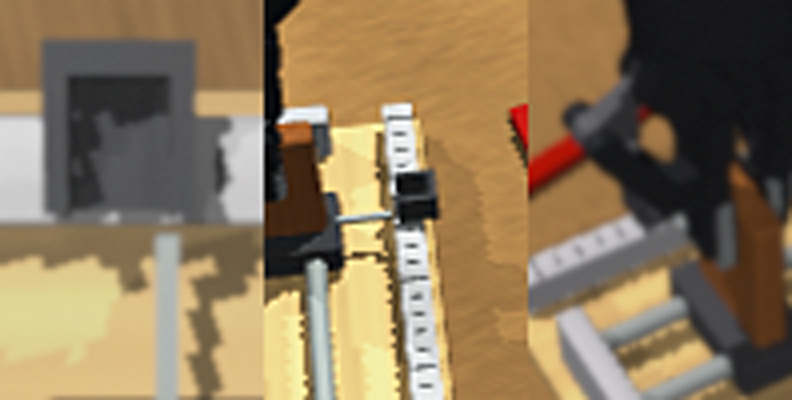

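```bash
python3 - <<'E'
from h import *
c=dict(np.load('pics/wrist3.npz'));print(c['extrinsics'][:3,2:])
k=lambda u:(np.array(u)+.5)/4-.5+[242,78]
loc=lambda P:1000*(R.from_euler('z',.248).apply(np.array(P)-[.6435,-.1149,0]))
for u,z in (((43,130),.046),((68,130),.046),((170,130),.046),((195,130),.046),((119,130),.046),((168,237),.033)):print(u,loc(at(c,*k(u),z)))
c=dict(np.load('pics/scene3.npz'));k=lambda u:(np.array(u)+.5)/4-.5+[192,143]
for u,z in (((393-264,216),.033),((415-264,172),.046),((417-264,194),.046)):print(u,loc(at(c,*k(u),z)))
E
```

```text
[[ 0.05619701  0.50128945]
 [ 0.25658924 -0.01039294]
 [ 0.96488541  0.21016154]]
(43, 130) [-176.5723933   68.8637865   46.       ]
(68, 130) [-173.66622913   68.84660235   46.        ]
(170, 130) [-161.80975607   68.79625624   46.        ]
(195, 130) [-158.90210494   68.78874548   46.        ]
(119, 130) [-167.73860234   68.81746938   46.        ]
(168, 237) [-161.96901943   55.73146028   33.        ]
(129, 216) [-164.29966979   57.11296263   33.        ]
(151, 172) [-179.01648896   69.91834574   46.        ]
(153, 194) [-165.46815657   69.66327168   46.        ]
```

Request:
{"fn": "send_rows", "kwargs": {
  "moves": "0 0 0 0 -0.014 0 -1;0 0 0 0 -0.028 0 -1;0 0 0 0 -0.028 0 -1;0 0 0 0 -0.028 0 -1;0 0 0 0 -0.028 0 -1"
}}

```text
time: 10.85
eef_pos: [0.4803, -0.0735, 0.0832]
tcp_rot: [0.79, 0.613, 0.003, 0.004]
contact_force: [12.0, -1.5, -8.5]
opening: 0.15
finger_force: 59.3
```

```bash
python3 - <<'E'
from go import *
s=ctrl.get_state();print(s['contact_force'],s['opening'],s['finger_force'])
d=s['eef_pos'][:2]-[.5476,-.0908];print('pull',-d@[np.cos(.248),-np.sin(.248)])
c=snap('wrist','wrist4');w=c['image'][78:178,225:325,::-1]
cv2.imwrite('pics/m4.png',cv2.resize(w,None,fx=6,fy=6,interpolation=cv2.INTER_CUBIC))
E
```

```text
[12.04363071 -1.48891442 -8.52122226] 0.1503340983273016 59.28859055042267
pull 0.06950376600701916
```

View pics/m4.png

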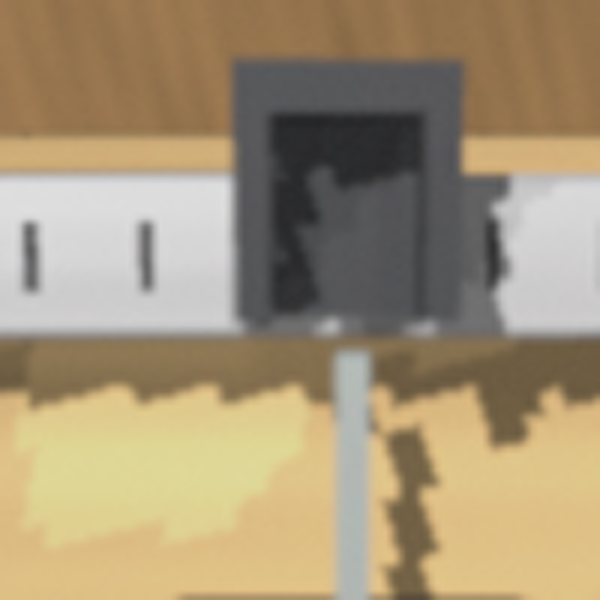

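The prong edges at 234/272 and 425/462 put the gap middle at 348.5, and the pointer tip is at (352,355).

```bash
python3 - <<'E'
from h import *
c=dict(np.load('pics/wrist4.npz'))
k=lambda u:(np.array(u)+.5)/6-.5+[225,78]
loc=lambda P:1000*(R.from_euler('z',.248).apply(np.array(P)-[.6435,-.1149,0]))
for u,z in (((348.5,200),.046),((348.5,310),.046),((352,355),.033)):print(u,loc(at(c,*k(u),z)))
E
```

```text
(348.5, 200) [-167.76491696   68.45656126   46.        ]
(348.5, 310) [-167.79790871   60.07449455   46.        ]
(352, 355) [-167.42891842   55.81132179   33.        ]
```

Request:
{"fn": "send_rows", "kwargs": {
  "moves": "0 0 0 0 -0.001 0 -1;0 0 0 0 -0.001 0 -1;0 0 0 0 -0.001 0 -1;0 0 0 0 -0.001 0 -1;0 0 0 0 -0.001 0 -1;0 0 0 0 -0.001 0 -1"
}}

```text
time: 11.65
eef_pos: [0.4802, -0.0735, 0.0832]
tcp_rot: [0.79, 0.613, 0.003, 0.004]
contact_force: [11.8, -1.1, -8.8]
opening: 0.156
finger_force: 59.1
```

```bash
python3 - <<'E'
from go import *
s=ctrl.get_state()
d=s['eef_pos'][:2]-[.5476,-.0908];p=-d@[np.cos(.248),-np.sin(.248)];print('pull',p,s['finger_force'],abs(s['dq']).max())
if abs(p-.0697)<.001: print(ctrl.sign_off())
E
```

```text
pull 0.06956892025219408 59.09999907016754 0.0008759274070831266
the job is handed in; nothing more can be done
None
```

I handed the job in at about 12 s: the knob pointer was on zero, and the gripper was holding the handle at about 69.6 mm of pull, with the slide pointer within about 0.4 mm of the middle of the clip gap by the wrist camera.

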